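# Scan a gift box into stock

## Task

The code sticker on the lid of the closed round red gift box is hidden under a slim puzzle box: push the puzzle box aside until the sticker is well clear of it, leaving the puzzle box lying flat on the lid. Then take the hand scanner from its cradle, aim its window at the middle of the sticker from about 8 cm away, hold it there steadily for two seconds, and lay it gently back in the cradle the same way round as before. Leave the mugs, the remote control and the bottle where they are.

Things in the scene. Friction and masses are not known exactly. Their poses are not given: they have to be found in the camera images.
- giftbox: Closed round red gift box, 300 mm across and 110 mm high, heavy: it does not move. Origin at the centre of its underside, on the table; the flat lid's top is 110 mm above it.
- sticker: Round white paper sticker, 40 mm across and under 1 mm thick, with a 24 mm square black code in its middle, stuck flat on the lid within 40 mm of the lid's centre. At the start it is wholly hidden under the puzzle box. Origin at its centre, on the lid's top; z up.
- puzzle: Slim cardboard puzzle box, loose on the lid, about 0.16 kg: 90 mm along its x, 120 mm along its y, 24 mm high, green and white on top; slides when pushed low on a side. Origin at the centre of its underside; z up. The sticker is well clear when its centre is at least 25 mm outside one of the box's sides (over 70 mm from its origin along its x, or 85 mm along its y).
- scanner: Black bar-shaped hand scanner, about 0.18 kg, lying loose in the cradle. Handle 130 mm long (x -65 to 65 mm), 32 mm wide (y), 30 mm high (z 0 to 30 mm). At its +x end a head, 46 mm wide and bent 45 degrees down, hangs past the cradle's end: it reaches 100 mm ahead of the origin and 18 mm below it. Origin at the centre of the handle's underside, x towards the head, z up.
- scanner_window (a point): Centre of the scanner's dark flat window, on the head's face, 88 mm ahead of and 5 mm below the scanner's origin. Its own x axis is the line of sight, straight out of the window: forwards and 45 degrees down when the handle is level; y is the scanner's y.
- cradle: Grey scanner cradle, does not move. Foot 120 x 90 x 8 mm; 24 mm wide spine; two saddles, floors 45 mm high, cheeks to 57 mm with 46 mm between them, at x -60 to -38 and 30 to 44 mm; room for fingers between the saddles. Origin on the table under its middle; x is the way the scanner's head lies. Laid back, the scanner's origin is 45 mm above it, 12 mm off at most, same x.
- mug_a: White ceramic mug, bystander, 84 mm across and 95 mm high, handle on its +y side; origin at the centre of its underside. It stands to one side of the gift box and the cradle to the other, either way round.
- mug_b: White ceramic mug like the other, bystander, beyond the gift box.
- remote: Black remote control, bystander, 165 x 46 x 18 mm, lying on the table near the robot; origin at the centre of its underside, x along its length.
- bottle: Clear water bottle, bystander, 64 mm across and 200 mm high, beyond the gift box; origin at the centre of its underside.
- scanner_grip (a point): Where to take the scanner: across the 32 mm wide handle from above, between the cradle's saddles, near its balance. 5 mm ahead of and 15 mm above the scanner's origin, at the handle's mid height; axes as the scanner's.
There are look-alikes about, which are no part of the job. There is more than one size of the scanner; the one meant has the size given above.

How it is judged (in metres and radians):
On the way, in this order (a step that is already met when the one before it is completed fails the run):
1. the puzzle box has been pushed clear of the sticker and lies still, flat on the lid ((x of sticker in the frame of puzzle above 0.07 m or x of sticker in the frame of puzzle below -0.07 m or y of sticker in the frame of puzzle above 0.085 m or y of sticker in the frame of puzzle below -0.085 m) and z of puzzle in the frame of giftbox between 0.105 and 0.115 m and angle between puzzle's own z axis and vertical below 0.08 rad and linear speed of puzzle below 0.02 m/s), for 0.2 s.
2. the held scanner's line of sight meets the sticker within 12 mm of its centre (across the line of sight), from 50 to 120 mm away and no flatter than 60 degrees from straight above, held still for 1 s ((x of sticker in the frame of puzzle above 0.07 m or x of sticker in the frame of puzzle below -0.07 m or y of sticker in the frame of puzzle above 0.085 m or y of sticker in the frame of puzzle below -0.085 m) and z of puzzle in the frame of giftbox between 0.105 and 0.115 m and angle between puzzle's own z axis and vertical below 0.08 rad and x of sticker in the frame of scanner_window between 0.05 and 0.12 m and y of sticker in the frame of scanner_window between -0.012 and 0.012 m and z of sticker in the frame of scanner_window between -0.012 and 0.012 m and angle between the x axis of scanner_window and the z axis of sticker, either way round below 1.05 rad and linear speed of scanner below 0.02 m/s and angular speed of scanner below 0.15 rad/s and contact force between the fingers and scanner above 0.5 N), for 1 s.
At the end, for the whole second after the job is handed in: Puzzle box still and flat on the lid, sticker's centre at least 25 mm outside one of its side lines; scanner still and level on both saddles of the cradle (height within 5 mm), within 12 mm sideways and -15 to +12 mm lengthways of the cradle's origin, head over the same end as before (all of step 1 and x of scanner in the frame of cradle between -0.015 and 0.012 m and y of scanner in the frame of cradle between -0.012 and 0.012 m and z of scanner in the frame of cradle between 0.04 and 0.05 m and x of scanner_window in the frame of cradle above 0.06 m and angle between scanner's own z axis and vertical below 0.1 rad and linear speed of scanner below 0.02 m/s); the robot touches nothing.
It fails at once if a mug, the remote or the bottle is moved more than 25 mm or tipped (distance of any of mug_a, mug_b, remote, bottle from where it was at the start of the episode above 0.025 m or angle between any of mug_a, mug_b, remote, bottle's own z axis and vertical above 0.3 rad).
It fails at once if the puzzle box is lifted off the lid or tipped, or falls from it (z of puzzle in the frame of giftbox above 0.125 m or z of puzzle in the frame of giftbox below 0.1 m or angle between puzzle's own z axis and vertical above 0.25 rad).
It fails at once if the scanner is dropped (linear speed of scanner above 0.45 m/s and contact force between the fingers and scanner below 0.05 N).
It also fails if it takes over 72 s, if anything falls off the work surface, if the arm or the gripper's body presses on something with over 40 N, if the wrist force passes 120 N, or if a joint passes its speed limit or range.

## Robot

A 6-joint arm with a two-finger parallel gripper is mounted at the origin on the work surface. World frame = base frame: x ahead of the robot, y to its left, z up, the work surface at z = 0. Lengths are in m, angles in degrees, forces in N, time in s.
With the tool pointing down it reaches from about 0.25 to 0.725 m from the base axis. Payload 9.7 kg.
Tool frame: the origin (TCP) lies between the finger pads; the fingertips stand bot.tcp_to_tips ahead of it and the grasp point (between the pads) lies 2 mm behind it (bot.tcp_to_tips is the distance from the TCP to the fingertips, in m); z points along the fingers, y is the line along which they close (so a half turn about z gives the same grasp; the last joint's range is limited). The gripper opens to 85 mm and grips with 20 to 120 N. Pads are 22 mm wide; open, the fingers measure 114 mm over their backs; the gripper's body (76 mm by 85 mm) begins 54 mm behind the grasp point. The pads swing forward as they close: fully open they stand 13 mm farther back than shut.
Start: joints at [71.047, 4.979, 10.078, 95.1, 0, 90], TCP at [0.179, 0.52, 0.248] pointing down, gripper open.
Joint ranges: [-179.16, 179.16], [-48.56, 103.87], [-65.8, 70.77], [-126.05, 130.52], [-82.76, 87.17], [-180, 180]. Speed limits (degrees/s): [127.2, 127.2, 147.25, 180, 180, 180].

## Interface

Orientations are given as [roll, pitch, yaw] about the fixed x, y, z axes, in that order (R = Rz(yaw) Ry(pitch) Rx(roll)).
In Python, from workcell import sensors, camera, camera_params, bot gives the robot as it stands.
- The arm moves only by the tool apply_moves, never from a script. Its argument "motion" is a list of rows, each an object with "jaw": the opening, from -1 (shut) to 1 (fully open); "xyz": the shift along the tool's x, y, z in mm, a list of three; "twist": the turn about the tool's z in rad. A call has 1 to 5 rows; each row is the pose to reach, as a shift and turn from the pose commanded when the call began, along the tool's axes at that moment; what a row does not reach only later rows make up. A row lasts 1/8 s, in which the tool goes at most 62.5 mm and 10.7 degrees, less where a joint would pass 70% of its speed; a pose out of reach is approached as far as the arm can. A call with a gripper value outside its range is refused whole. The fingers move at their own pace and stop on an object; "grip_force" is the grip in N (left out, the last holds). Time passes only in rows, so rows that repeat a pose let the fingers close. It gives the time, the measured TCP pose, the force, the opening and the grip force at its end, in the units of the state.
- sensors.get_obs(): the state, without advancing time (a new reading comes with each control period).
- camera(name): name is "side" or "top" or "wrist"; returns (picture, depth): 480x640x3 uint8, red, green, blue; 480x640 float32, m along the optical axis (not along the pixel's ray), 0 where there is no reading.
- camera_params(name): a dict with "mtx" (3x3 intrinsics, pixels), "rvec" (rotation vector, rad) and "tvec" (3), from world to camera coordinates, as OpenCV has them. Camera axes: x right, y down, z forward; pixel columns grow to the right and rows downward; lengths in m; the calibration is good to about 2 mm. A picture is of the moment at which its call begins: read the wrist's pose just before it. camera_params takes no time and is no camera call; for the wrist camera it gives the pose at the moment of the call.
- bot.job_done(): hands the job in; it is judged then, once.
The state is a dict: "time": time; "q": joint angles; "qd": joint speeds; "joint_efforts": joint torques, N m; "ee_pos": TCP position; "tcp_rot": TCP orientation; "wrist_force": force on the tool from outside, world axes, zero at the start; "torque": the same for the moment, N m; "opening": finger opening in m; "grasp_force": force on a finger pad.
Only numpy, scipy, OpenCV 4.12 (cv2) and the standard library are available. Lean on these libraries where they do the work, as an engineer would, in place of code of your own. Each camera call takes 0.05 s, during which the arm holds its last target. There are 200 camera calls.

## Working session

There is one attempt and no reset: what is moved stays moved. The work goes in short steps, Python scripts to look and compute and a tool call to move; the robot and the scene stay as the last step left them, time stands still between calls to the robot, and variables do not carry over. Pictures are saved under pics/ and viewed, at most 10 in all, crops included, and the job is handed in when it is done.

Besides the shell and the picture viewer there is one more tool, called after "Call:" as a command line: name --argument value ..., lists and objects as JSON in quotes. apply_moves: Moves the arm, as the interface text tells. Its arguments: {"type":"object","properties":{"motion":{"type":"array","items":{"type":"object","properties":{"jaw":{"type":"number"},"xyz":{"type":"array","items":{"type":"number"}},"twist":{"type":"number"}}}},"grip_force":{"type":"number"}},"required":["motion"]}

```bash
mkdir -p pics; ls; python3 - <<'E'
from workcell import sensors, camera, camera_params, bot
import cv2,numpy as np
print(sensors.get_obs(), bot.tcp_to_tips)
for n in ("top","side"):
    p,d=camera(n); np.savez(f"{n}0.npz",p=p,d=d,**camera_params(n)); cv2.imwrite(f"pics/{n}0.png",p[...,::-1]); print(camera_params(n))
E
```

```text
pics
{'time': 0.0, 'q': array([7.10466150e+01, 5.01102654e+00, 1.00332948e+01, 9.50983698e+01,
       8.49091737e-04, 9.00026442e+01]), 'qd': array([-0.03674966,  0.05275218, -0.02275224, -0.0090567 ,  0.01010784,
       -0.03630452]), 'joint_efforts': array([-1.58158393e-03, -5.20386672e+01,  4.64801860e+01,  1.62216002e-02,
        8.32992282e-05, -3.04274600e-06]), 'ee_pos': array([0.17856897, 0.51998807, 0.24757337]), 'tcp_rot': array([-1.79923898e+02, -8.45578910e-04,  1.61043970e+02]), 'wrist_force': array([ 0.15901582,  0.36710297, -0.17708564]), 'torque': array([-0.02889573, -0.0361019 , -0.00036107]), 'grasp_force': 0.0, 'opening': 0.08550723805058533} 0.017
{'mtx': array([[536.76977689,   0.        , 316.56412267],
       [  0.        , 536.76977689, 237.50679929],
       [  0.        ,   0.        ,   1.        ]]), 'rvec': array([ 2.03414807, -2.17486678,  0.24464063]), 'tvec': array([0.01588773, 0.47705873, 1.45460208])}
{'mtx': array([[477.3768964 ,   0.        , 315.92403154],
       [  0.        , 477.3768964 , 236.27022053],
       [  0.        ,   0.        ,   1.        ]]), 'rvec': array([ 0.1010095 , -2.76776947,  1.42646587]), 'tvec': array([0.48228431, 0.09964979, 1.43637785])}
```

View pics/top0.png

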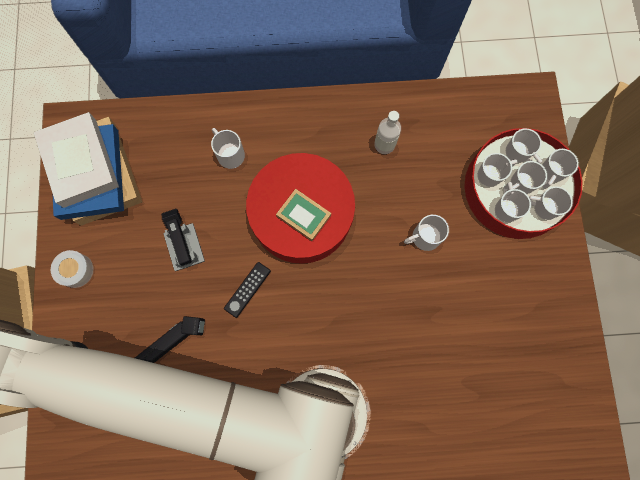

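View pics/side0.png

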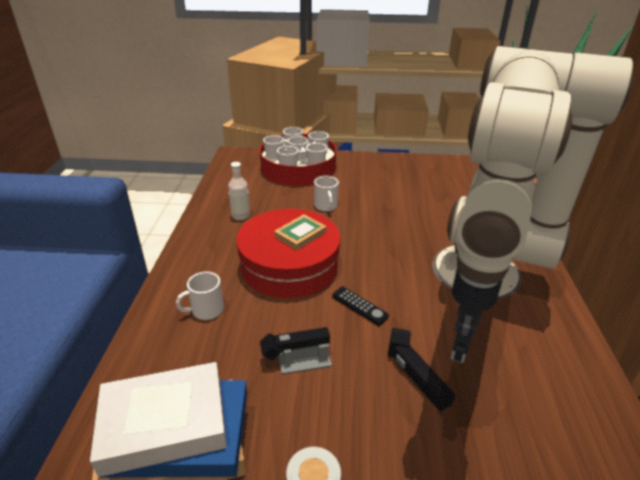

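The top view shows the puzzle box at about (303,214) on the red lid, the cradle with the scanner at (180,243) with its head up-image at (172,215), and a look-alike scanner on the table at (170,342). The side view agrees, with the puzzle box at (300,231) and the scanner at (296,342).

```bash
cat > h.py <<'E'
import numpy as np,cv2
def cloud(p,d,par):
    K=par['mtx'];R=cv2.Rodrigues(np.array(par['rvec']))[0];t=np.array(par['tvec']).ravel()
    v,u=np.mgrid[:480,:640]
    c=np.stack([(u-K[0,2])/K[0,0]*d,(v-K[1,2])/K[1,1]*d,d],-1)
    w=(c-t)@R; w[d==0]=np.nan
    return w
def load(n):
    z=np.load(n+'.npz'); return z['p'],z['d'],cloud(z['p'],z['d'],z)
def rect(pts):
    r=cv2.minAreaRect((pts*1000).astype(np.float32)); b=cv2.boxPoints(r)
    return np.round(r[0],1),np.round(r[1],1),round(r[2],1),b.round(0).tolist()
E
python3 - <<'E'
from h import *
for n in("top0","side0"):
    p,d,w=load(n); P=p.astype(int)
    if n=="top0":
        print("at",w[214,303],w[243,180],w[215,172],w[260,195],w[180,280])
        c=w[243,180,:2]; g=w[214,303,:2]
    x,y,z=w[...,0],w[...,1],w[...,2]
    red=(P[...,0]>120)&(P[...,1]<50)&(P[...,2]<60)&(np.hypot(x-g[0],y-g[1])<.25)
    lid=red&(abs(z-.11)<.012)
    (cx,cy),r=cv2.minEnclosingCircle((w[lid][:,:2]*1000).astype(np.float32)); print(n,"lid",cx,cy,r,np.median(z[lid]))
    near=(np.hypot(x-g[0],y-g[1])<.16)
    pz=near&(z>.122)&(z<.15); print(" puz",rect(w[pz][:,:2]),np.median(z[pz]),pz.sum())
    dark=(P.max(-1)<70)
    sc=(np.hypot(x-c[0],y-c[1])<.13)&(z>.035)&dark; print(" scan",rect(w[sc][:,:2]),sc.sum(),np.percentile(z[sc],[5,50,95]))
    top=(np.hypot(x-c[0],y-c[1])<.13)&(z>.068); print(" scantop",rect(w[top][:,:2]),top.sum(),np.median(z[top]))
    cr=(np.hypot(x-c[0],y-c[1])<.13)&(z>.004)&(z<.014)&(P.min(-1)>85); print(" foot",rect(w[cr][:,:2]),cr.sum(),np.median(z[cr]))
    rm=(z>.01)&(z<.03)&(np.hypot(x-w[290,247,0],y-w[290,247,1])<.12) if n=="top0" else None
    if rm is not None: print(" remote",rect(w[rm][:,:2]))
    if n=="top0":
        for nm,(v,u) in dict(mugA=(150,228),mugB=(232,432),bot=(130,388),fake=(325,194)).items(): print(nm,w[v,u])
    m=z[near&(z>.05)]
E
```

```text
at [0.52494792 0.01714288 0.13699   ] [0.48182583 0.36180727 0.07539187] [0.56416733 0.38385107 0.07333146] [0.44127902 0.33213993 0.0253373 ] [0.63473756 0.07507947 0.10813746]
top0 lid 562.07177734375 23.740468978881836 149.80918884277344 0.10956560931411206
 puz (array([527.8,  16.7]), array([121.8,  92.1]), 50.7, [[454.0, -1.0], [525.0, -60.0], [602.0, 35.0], [531.0, 93.0]]) 0.1339535709429251 1482
 scan (array([505.8, 373. ]), array([165.8,  56.4]), 15.9, [[418.0, 377.0], [434.0, 323.0], [593.0, 369.0], [578.0, 423.0]]) 763 [0.05137265 0.072815   0.07921518]
 scantop (array([499.9, 374. ]), array([153. ,  45.9]), 15.0, [[420.0, 376.0], [432.0, 332.0], [580.0, 372.0], [568.0, 416.0]]) 624 0.07451730422021932
 foot (array([486.6, 368.5]), array([118.8,  90. ]), 15.8, [[417.0, 396.0], [442.0, 309.0], [556.0, 341.0], [531.0, 428.0]]) 439 0.008319712997758884
 remote (array([350. , 188.7]), array([162.5, 161.1]), 80.9, [[258.0, 121.0], [417.0, 96.0], [442.0, 256.0], [283.0, 282.0]])
mugA [ 0.77860305  0.23259716 -0.00085857]
mugB [ 4.83136222e-01 -3.54040343e-01  4.70477930e-04]
bot [ 0.74841116 -0.23242552  0.14173329]
fake [0.25627099 0.33058644 0.05826305]
side0 lid 565.4305419921875 26.039060592651367 150.54937744140625 0.10829017079598473
 puz (array([529.2,  17. ]), array([125.9,  96.8]), 49.2, [[451.0, 1.0], [525.0, -62.0], [607.0, 33.0], [534.0, 96.0]]) 0.13231828534771375 874
 scan (array([506.6, 381.3]), array([162.2,  51.9]), 12.4, [[422.0, 389.0], [433.0, 339.0], [591.0, 373.0], [580.0, 424.0]]) 1234 [0.04061628 0.06821845 0.07525002]
 scantop (array([502.3, 372.4]), array([150.2,  46.5]), 17.3, [[424.0, 372.0], [437.0, 328.0], [581.0, 372.0], [567.0, 417.0]]) 723 0.07292926686777257
 foot (array([481.3, 399.2]), array([117.9,  30.2]), 15.3, [[420.0, 398.0], [428.0, 369.0], [542.0, 400.0], [534.0, 429.0]]) 360 0.006329923752824661
```

Call:
apply_moves --motion '[{"jaw": 0, "xyz": [-85, -67, 10], "twist": 0.1}, {"jaw": 0, "xyz": [-130, -104, 20], "twist": 0.2}, {"jaw": 0, "xyz": [-180, -144, 25], "twist": 0.3}, {"jaw": 0, "xyz": [-225, -180, 30], "twist": 0.355}, {"jaw": 0, "xyz": [-270, -216, 30], "twist": 0.355}]'

```text
time: 0.72
ee_pos: [0.3457, 0.2557, 0.2191]
tcp_rot: [-180.0, -0.0, 140.7]
wrist_force: [1.0, 0.2, 0.3]
opening: 0.043
grasp_force: 0.0
```

```bash
cat >> h.py <<'E'
def plan(tx,ty,tz,yaw):
    from workcell import sensors
    from scipy.spatial.transform import Rotation as Ro
    o=sensors.get_obs(); R=Ro.from_euler('xyz',o['tcp_rot'],degrees=True).as_matrix()
    dl=R.T@(np.array([tx,ty,tz])-o['ee_pos'])*1000
    tw=-(yaw-o['tcp_rot'][2]+180)%360-180 if 0 else -((yaw-o['tcp_rot'][2]+180)%360-180)
    print('t',round(o['time'],2),'pos',o['ee_pos'].round(4),'rot',o['tcp_rot'].round(1),'F',o['wrist_force'].round(1),'open',round(o['opening'],4),'gf',round(o['grasp_force'],1))
    print('delta',dl.round(1),'twist',round(np.radians(tw),3))
E
python3 -c "
from h import *
plan(.465,.068,.2,140.7)"
```

```text
t 0.72 pos [0.3457 0.2557 0.2191] rot [-180.    -0.   140.7] F [1.  0.2 0.3] open 0.043 gf 0.0
delta [-211.2  -69.6   19.1] twist -0.0
```

Call:
apply_moves --motion '[{"jaw": 0, "xyz": [-55, -18, 10], "twist": 0}, {"jaw": 0, "xyz": [-110, -36, 20], "twist": 0}, {"jaw": 0, "xyz": [-165, -54, 30], "twist": 0}, {"jaw": 0, "xyz": [-211, -70, 45], "twist": 0}, {"jaw": 0, "xyz": [-211, -70, 60], "twist": 0}]'

```text
time: 1.35
ee_pos: [0.4651, 0.0672, 0.1585]
tcp_rot: [-180.0, -0.0, 140.5]
wrist_force: [-0.7, 0.5, 0.6]
opening: 0.0425
grasp_force: 0.0
```

```bash
python3 - <<'E'
from h import *
plan(.465,.068,.15,140.7)
from workcell import camera,camera_params
ims=[]
for n in("side","wrist"):
    par=camera_params(n);p,d=camera(n);np.savez(n+"1.npz",p=p,d=d,**par);ims.append(p)
cv2.imwrite("pics/1.png",cv2.resize(np.hstack([ims[0],ims[1]]),(800,300))[...,::-1])
p,d,w=load("side1")
m=(np.hypot(w[...,0]-.465,w[...,1]-.068)<.075)&(w[...,2]>.118)&(w[...,2]<.22)&(p.max(-1)<120)
print(m.sum(),np.percentile(w[m][:,2],[0,1,5,20])); v,u=np.where(m);print(u.min(),u.max(),v.min(),v.max()); i=np.argsort(w[m][:,2])[:25];print(w[m][i].round(3).tolist())
E
```

```text
t 1.35 pos [0.4651 0.0672 0.1585] rot [-180.    -0.   140.5] F [-0.7  0.5  0.6] open 0.0425 gf 0.0
delta [0.5 0.6 8.5] twist -0.004
516 [0.11804598 0.1188456  0.12280242 0.15542902]
295 338 206 247
[[0.471, 0.015, 0.118], [0.498, 0.047, 0.118], [0.516, 0.068, 0.118], [0.508, 0.058, 0.118], [0.466, 0.01, 0.119], [0.477, 0.021, 0.119], [0.531, 0.089, 0.119], [0.528, 0.084, 0.119], [0.511, 0.064, 0.119], [0.521, 0.074, 0.12], [0.536, 0.09, 0.12], [0.531, 0.085, 0.12], [0.523, 0.08, 0.12], [0.503, 0.055, 0.12], [0.526, 0.081, 0.121], [0.469, 0.014, 0.121], [0.518, 0.072, 0.121], [0.513, 0.067, 0.121], [0.536, 0.088, 0.122], [0.516, 0.067, 0.122], [0.474, 0.015, 0.122], [0.5, 0.053, 0.122], [0.523, 0.079, 0.123], [0.533, 0.094, 0.123], [0.469, 0.011, 0.123]]
```

View pics/1.png

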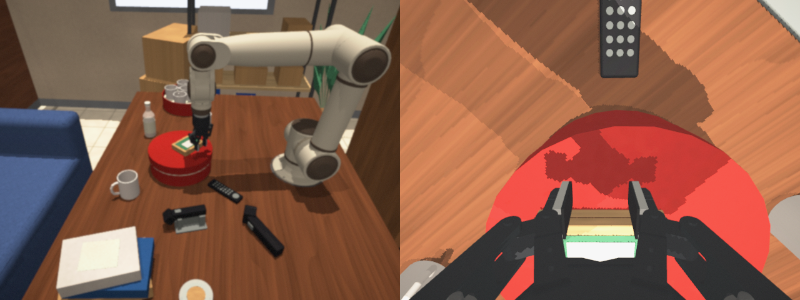

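The side half shows the gripper above the near-left edge of the puzzle box. The wrist half shows the open fingertips at about (560,190) and (640,190), with the puzzle box just beyond them.

```bash
python3 - <<'E'
from h import *
for n in("side1","wrist1"):
    p,d,w=load(n)
    s=(w[...,:2]-[.528,.017])@np.array([.774,-.633]); l=(w[...,:2]-[.528,.017])@np.array([.633,.774])
    m=(s<-.052)&(s>-.12)&(abs(l)<.06)&(w[...,2]>.117)&(w[...,2]<.25)
    print(n,m.sum(),np.sort(w[m][:,2])[:40:4].round(4), 's',np.percentile(s[m&(w[...,2]<.16)],[2,50,98]).round(3) if m.any() else 0)
    i=np.where(m.ravel())[0]; i=i[np.argsort(w[...,2].ravel()[i])[:60:6]]; print(np.c_[s.ravel()[i],l.ravel()[i],w[...,2].ravel()[i]].round(3).tolist())
E
```

```text
side1 770 [0.1413 0.1443 0.1454 0.1466 0.1474 0.1485 0.1492 0.1503 0.1515 0.1525] s [-0.09  -0.084 -0.068]
[[-0.082, -0.023, 0.141], [-0.073, -0.021, 0.145], [-0.09, 0.026, 0.147], [-0.089, 0.029, 0.148], [-0.09, -0.022, 0.149], [-0.088, -0.029, 0.151], [-0.087, 0.027, 0.152], [-0.089, -0.024, 0.155], [-0.079, 0.034, 0.155], [-0.069, 0.032, 0.157]]
wrist1 52410 [0.1404 0.1407 0.141  0.1412 0.1415 0.1418 0.142  0.1421 0.1422 0.1424] s [-0.093 -0.089 -0.072]
[[-0.078, 0.021, 0.14], [-0.08, -0.022, 0.141], [-0.09, -0.022, 0.141], [-0.087, 0.021, 0.142], [-0.09, 0.021, 0.142], [-0.088, 0.021, 0.142], [-0.087, -0.022, 0.142], [-0.073, -0.022, 0.143], [-0.077, 0.021, 0.143], [-0.076, 0.021, 0.143]]
```

Call:
apply_moves --motion '[{"jaw": 0, "xyz": [0, 0, 15]}, {"jaw": 0, "xyz": [0, 0, 25]}, {"jaw": 0, "xyz": [-10, 0, 25]}, {"jaw": 0, "xyz": [-20, 0, 25]}, {"jaw": 0, "xyz": [-28, 0, 25]}]'

```text
validation failed for argument at $.mo...
```

Call:
apply_moves --motion '[{"jaw": 0, "xyz": [-7, 0, 0]}, {"jaw": 0, "xyz": [-14, 0, 0]}, {"jaw": 0, "xyz": [-21, 0, 0]}, {"jaw": 0, "xyz": [-28, 0, 0]}, {"jaw": 0, "xyz": [-35, 0, 0]}]'

```text
validation failed for argument at $.mo...
```

```bash
cat > look.py <<'E'
from h import *
import sys
from workcell import camera,camera_params
def look(tag,names=("top","side","wrist")):
    for n in names:
        par=camera_params(n);p,d=camera(n);np.savez(n+tag+".npz",p=p,d=d,**par)
        w=cloud(p,d,par);P=p.astype(int);x,y,z=w[...,0],w[...,1],w[...,2]
        near=(np.hypot(x-.5625,y-.024)<.145)
        pz=near&(abs(z-.1335)<.006)&(P[...,1]>70)
        pz=cv2.morphologyEx(pz.astype(np.uint8),cv2.MORPH_OPEN,np.ones((3,3)))>0
        if pz.sum()>50: print(n,"puz",rect(w[pz][:,:2]),round(np.median(z[pz]),4),pz.sum())
        st=near&(abs(z-.11)<.006)&((P.max(-1)-P.min(-1)<40))
        st=cv2.morphologyEx(st.astype(np.uint8),cv2.MORPH_OPEN,np.ones((3,3)))>0
        if st.sum()>10: print(n,"stick",rect(w[st][:,:2]),round(np.median(z[st]),4),st.sum())
E
python3 - <<'E'
from look import *
plan(.5,.1,.15,140.7)
look("2")
p=load("wrist2")[0];cv2.imwrite("pics/2.png",p[...,::-1])
E
```

```text
t 1.45 pos [0.4632 0.0694 0.1576] rot [-1.799e+02 -1.000e-01  1.406e+02] F [ 0.1 -0.1  1.3] open 0.0427 gf 0.0
delta [-9.  47.   7.5] twist -0.001
top puz (array([519.6, -19.5]), array([113.6,  59.5]), 5.7, [[460.0, 5.0], [466.0, -55.0], [579.0, -43.0], [573.0, 16.0]]) 0.134 523
side puz (array([530.3,  17.9]), array([122.4,  93. ]), 49.4, [[455.0, 2.0], [526.0, -59.0], [605.0, 34.0], [535.0, 95.0]]) 0.1324 559
wrist puz (array([510.1,  33.3]), array([66.9, 42.3]), 49.0, [[472.0, 22.0], [504.0, -6.0], [548.0, 45.0], [516.0, 72.0]]) 0.1338 6619
```

View pics/2.png

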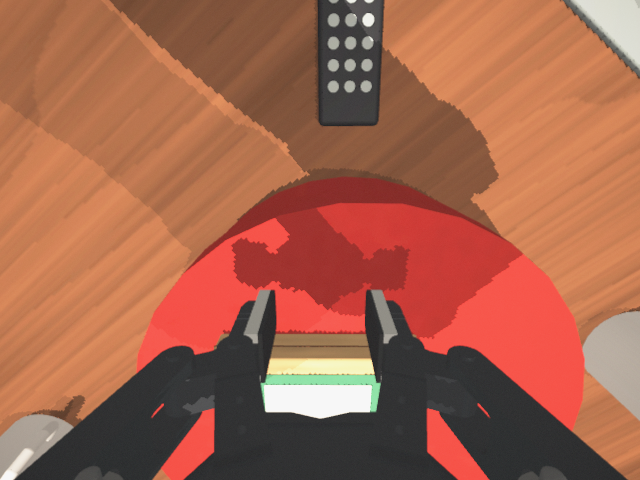

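Both moves were refused because they left out the twist, so nothing has moved. The picture shows the puzzle box still beyond the fingers at (320,390).

Call:
apply_moves --motion '[{"jaw": 0, "xyz": [0, 0, 15], "twist": 0}, {"jaw": 0, "xyz": [0, 0, 25], "twist": 0}, {"jaw": 0, "xyz": [-10, 0, 25], "twist": 0}, {"jaw": 0, "xyz": [-20, 0, 25], "twist": 0}, {"jaw": 0, "xyz": [-28, 0, 25], "twist": 0}]'

```text
time: 2.22
ee_pos: [0.4867, 0.0514, 0.1349]
tcp_rot: [180.0, 0.0, 140.7]
wrist_force: [-0.7, 0.4, 0.8]
opening: 0.0432
grasp_force: 0.6
```

Call:
apply_moves --motion '[{"jaw": 0, "xyz": [-7, 0, 0], "twist": 0}, {"jaw": 0, "xyz": [-14, 0, 0], "twist": 0}, {"jaw": 0, "xyz": [-21, 0, 0], "twist": 0}, {"jaw": 0, "xyz": [-28, 0, 0], "twist": 0}, {"jaw": 0, "xyz": [-35, 0, 0], "twist": 0}]'

```text
time: 2.85
ee_pos: [0.5133, 0.0296, 0.1346]
tcp_rot: [180.0, -0.0, 140.7]
wrist_force: [-0.7, 0.4, 1.8]
opening: 0.0425
grasp_force: 0.8
```

```bash
python3 - <<'E'
from look import *
plan(.5,.1,.15,140.7)
look("3")
p=load("wrist3")[0];cv2.imwrite("pics/3.png",p[...,::-1])
E
```

```text
t 2.85 pos [0.5133 0.0296 0.1346] rot [180.   -0.  140.7] F [-0.7  0.4  1.8] open 0.0425 gf 0.8
delta [ 54.9  46.1 -15.4] twist 0.0
top puz (array([545.5, -58. ]), array([60.3, 37.4]), 1.3, [[515.0, -40.0], [516.0, -77.0], [576.0, -76.0], [575.0, -39.0]]) 0.1338 188
side puz (array([564.8,   2.6]), array([105.1,  96.1]), 51.6, [[494.0, -9.0], [570.0, -68.0], [635.0, 14.0], [560.0, 74.0]]) 0.1323 363
wrist puz (array([540.3,   6.4]), array([120. ,  93.3]), 50.9, [[466.0, -11.0], [539.0, -70.0], [614.0, 24.0], [542.0, 82.0]]) 0.1337 10098
wrist stick (array([522.3,  28.8]), array([31.9, 11.7]), 49.0, [[507.0, 21.0], [516.0, 13.0], [537.0, 37.0], [528.0, 45.0]]) 0.1102 824
```

View pics/3.png

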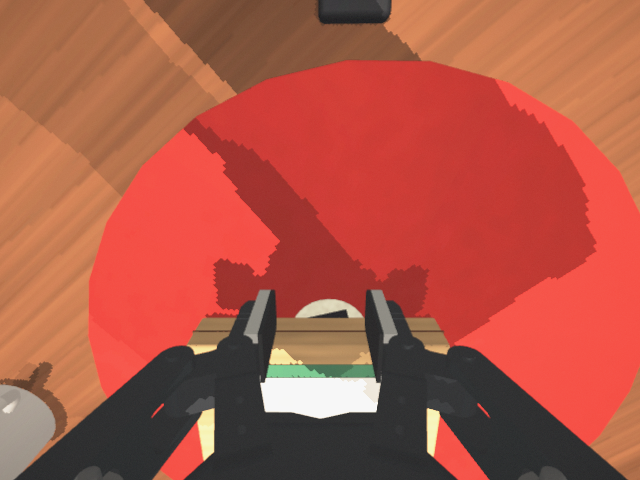

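The fingers have pushed the puzzle box about 37 mm squarely. The sticker's edge is coming out at (330,305), between the fingers. I'll push on by 50 mm.

Call:
apply_moves --motion '[{"jaw": 0, "xyz": [-6, 0, 0], "twist": 0}, {"jaw": 0, "xyz": [-13, 0, 0], "twist": 0}, {"jaw": 0, "xyz": [-20, 0, 0], "twist": 0}, {"jaw": 0, "xyz": [-26, 0, 0], "twist": 0}, {"jaw": 0, "xyz": [-32, 0, 0], "twist": 0}]'

```text
time: 3.62
ee_pos: [0.538, 0.0093, 0.1346]
tcp_rot: [-180.0, -0.0, 140.7]
wrist_force: [-0.5, 0.3, 0.4]
opening: 0.0424
grasp_force: 0.4
```

Call:
apply_moves --motion '[{"jaw": 0, "xyz": [-6, 0, 0], "twist": 0}, {"jaw": 0, "xyz": [-12, 0, 0], "twist": 0}, {"jaw": 0, "xyz": [-18, 0, 0], "twist": 0}, {"jaw": 0, "xyz": [-18, 0, 0], "twist": 0}, {"jaw": 0, "xyz": [0, 0, 0], "twist": 0}]'

```text
time: 4.25
ee_pos: [0.5376, 0.0095, 0.1343]
tcp_rot: [-180.0, -0.0, 140.6]
wrist_force: [-0.5, 1.2, -0.0]
opening: 0.0426
grasp_force: 0.0
```

Call:
apply_moves --motion '[{"jaw": 0, "xyz": [10, 0, -20], "twist": 0}, {"jaw": 0, "xyz": [30, 0, -60], "twist": 0}, {"jaw": 0, "xyz": [60, 0, -100], "twist": 0}, {"jaw": 0, "xyz": [100, 40, -120], "twist": 0}, {"jaw": 0.3, "xyz": [130, 80, -120], "twist": 0}]'

```text
time: 4.88
ee_pos: [0.4868, 0.1557, 0.2573]
tcp_rot: [179.8, 0.1, 140.7]
wrist_force: [1.9, -0.6, -0.4]
opening: 0.0557
grasp_force: 0.0
```

```bash
python3 - <<'E'
from look import *
plan(.489,.371,.18,105.5)
look("4")
ims=[load(n+"4")[0] for n in("top","wrist")]
cv2.imwrite("pics/4.png",cv2.resize(np.hstack(ims),(800,300))[...,::-1])
E
```

```text
t 4.88 pos [0.4868 0.1557 0.2573] rot [1.798e+02 1.000e-01 1.407e+02] F [ 1.9 -0.6 -0.4] open 0.0557 gf 0.0
delta [134.8 167.7  77.6] twist 0.614
top puz (array([594.6, -38. ]), array([120.8,  91.4]), 51.0, [[521.0, -56.0], [592.0, -114.0], [668.0, -20.0], [597.0, 38.0]]) 0.1339 1246
top stick (array([532.9,  18.6]), array([35.7, 35.3]), 88.0, [[515.0, 1.0], [550.0, 0.0], [551.0, 36.0], [516.0, 37.0]]) 0.1099 133
side puz (array([598. , -36.3]), array([121.7,  91.6]), 52.1, [[524.0, -56.0], [597.0, -112.0], [672.0, -16.0], [599.0, 40.0]]) 0.1326 590
side stick (array([532.1,  19.3]), array([17.5, 18.1]), 5.6, [[522.0, 27.0], [524.0, 9.0], [542.0, 11.0], [540.0, 29.0]]) 0.1094 30
wrist puz (array([578.1, -36.5]), array([148.5,  58.1]), 84.9, [[542.0, -108.0], [600.0, -113.0], [614.0, 35.0], [556.0, 40.0]]) 0.1336 2142
```

View pics/4.png

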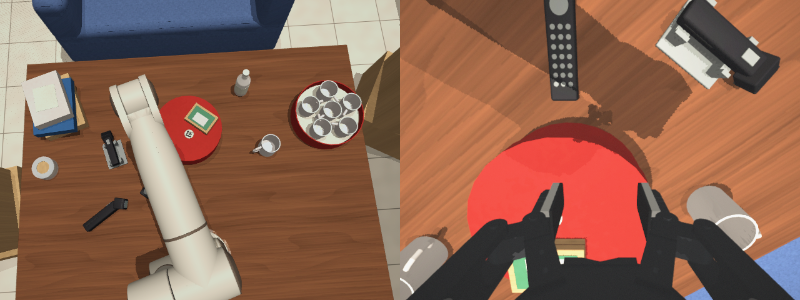

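The top half shows the white sticker with its code at (188,133), fully clear of the puzzle box at (201,118). That puts the sticker centre 84 mm from the box's middle along its x, where 70 is needed. Next is the scanner.

Call:
apply_moves --motion '[{"jaw": 1, "xyz": [26, 34, 0], "twist": 0.18}, {"jaw": 1, "xyz": [53, 69, 0], "twist": 0.36}, {"jaw": 1, "xyz": [79, 103, 10], "twist": 0.54}, {"jaw": 1, "xyz": [106, 137, 20], "twist": 0.72}, {"jaw": 1, "xyz": [132, 172, 20], "twist": 0.9}]'

```text
time: 5.65
ee_pos: [0.4939, 0.3708, 0.2339]
tcp_rot: [-179.9, 0.1, 88.8]
wrist_force: [0.2, -0.2, -0.3]
opening: 0.0855
grasp_force: 0.0
```

Call:
apply_moves --motion '[{"jaw": 1, "xyz": [0, 0, 0], "twist": 0.18}, {"jaw": 1, "xyz": [0, 0, 0], "twist": 0.36}, {"jaw": 1, "xyz": [0, 0, 0], "twist": 0.54}, {"jaw": 1, "xyz": [0, 0, 0], "twist": 0.72}, {"jaw": 1, "xyz": [0, 0, 0], "twist": 0.9}]'

```text
time: 6.28
ee_pos: [0.4942, 0.3695, 0.2347]
tcp_rot: [180.0, 0.0, 37.2]
wrist_force: [-0.1, 0.2, 0.2]
opening: 0.0855
grasp_force: 0.0
```

Call:
apply_moves --motion '[{"jaw": 1, "xyz": [0, 0, 0], "twist": 0.18}, {"jaw": 1, "xyz": [0, 0, 0], "twist": 0.36}, {"jaw": 1, "xyz": [0, 0, 0], "twist": 0.385}, {"jaw": 1, "xyz": [0, 0, 0], "twist": 0.385}]'

```text
time: 6.78
ee_pos: [0.5436, 0.2626, 0.2346]
tcp_rot: [-176.2, 0.3, 24.1]
wrist_force: [-0.3, 0.8, 0.5]
opening: 0.0857
grasp_force: 0.0
```

```bash
cat > scan.py <<'E'
from h import *
from workcell import camera,camera_params
def scan(tag,names):
    for n in names:
        par=camera_params(n);p,d=camera(n);np.savez(n+tag+".npz",p=p,d=d,**par)
        w=cloud(p,d,par);P=p.astype(int);x,y,z=w[...,0],w[...,1],w[...,2]
        r=np.hypot(x-.495,y-.372)<.13
        def rep(k,m):
            m=cv2.morphologyEx(m.astype(np.uint8),cv2.MORPH_OPEN,np.ones((3,3)))>0
            if m.sum()>30: print(n,k,rect(w[m][:,:2]),round(np.median(z[m]),4),m.sum())
        c=np.cos(np.radians(15.5));s=np.sin(np.radians(15.5))
        X=(x-.4866)*c+(y-.3685)*s; Y=-(x-.4866)*s+(y-.3685)*c
        rep('handletop',r&(abs(z-.075)<.006)&(abs(Y)<.045)&(X<.06)&(P.max(-1)<110))
        rep('all black',r&(z>.02)&(z<.085)&(abs(Y)<.045)&(P.max(-1)<110))
        rep('foot',r&(abs(z-.008)<.005)&(P.min(-1)>85))
        rep('cheeks',r&(abs(z-.057)<.004)&(P.min(-1)>75)&(abs(Y)<.05))
E
python3 - <<'E'
from scan import *
plan(.494,.3725,.2,15.5)
scan("5",("top","side","wrist"))
cv2.imwrite("pics/5.png",load("wrist5")[0][...,::-1])
E
```

```text
t 6.78 pos [0.5436 0.2626 0.2346] rot [-176.2    0.3   24.1] F [-0.3  0.8  0.5] open 0.0857 gf 0.0
delta [-1.00e-01 -1.18e+02  4.26e+01] twist 0.151
top handletop (array([485.1, 369.6]), array([121.9,  30.4]), 18.3, [[422.0, 365.0], [432.0, 336.0], [548.0, 374.0], [538.0, 403.0]]) 0.0749 333
top all black (array([503., 381.]), array([166.1,  39.9]), 20.0, [[418.0, 371.0], [432.0, 334.0], [588.0, 391.0], [574.0, 428.0]]) 0.0738 585
top foot (array([465.8, 402.5]), array([95.6, 13.5]), 15.5, [[418.0, 396.0], [421.0, 383.0], [514.0, 409.0], [510.0, 422.0]]) 0.0074 72
side handletop (array([486.3, 369.4]), array([118. ,  34.5]), 15.8, [[425.0, 370.0], [434.0, 337.0], [548.0, 369.0], [538.0, 402.0]]) 0.0732 463
side all black (array([507. , 381.5]), array([163.5,  53.1]), 13.2, [[421.0, 389.0], [433.0, 337.0], [593.0, 374.0], [580.0, 426.0]]) 0.0638 1594
side foot (array([481.4, 398.9]), array([118.5,  31.4]), 17.1, [[420.0, 396.0], [429.0, 366.0], [543.0, 401.0], [533.0, 431.0]]) 0.0062 380
wrist handletop (array([487.2, 367.6]), array([119.5,  31.8]), 16.3, [[425.0, 366.0], [434.0, 336.0], [549.0, 369.0], [540.0, 400.0]]) 0.074 3729
wrist all black (array([508.5, 372.8]), array([163.5,  56.7]), 15.6, [[422.0, 378.0], [437.0, 324.0], [595.0, 368.0], [580.0, 422.0]]) 0.0729 8277
wrist foot (array([496.8, 341.7]), array([119.8,  35.5]), 16.5, [[434.0, 342.0], [444.0, 308.0], [559.0, 342.0], [549.0, 376.0]]) 0.0072 2722
wrist cheeks (array([485.9, 367.8]), array([104.9,  58.6]), 15.3, [[428.0, 382.0], [443.0, 326.0], [544.0, 353.0], [529.0, 410.0]]) 0.0561 498
```

View pics/5.png

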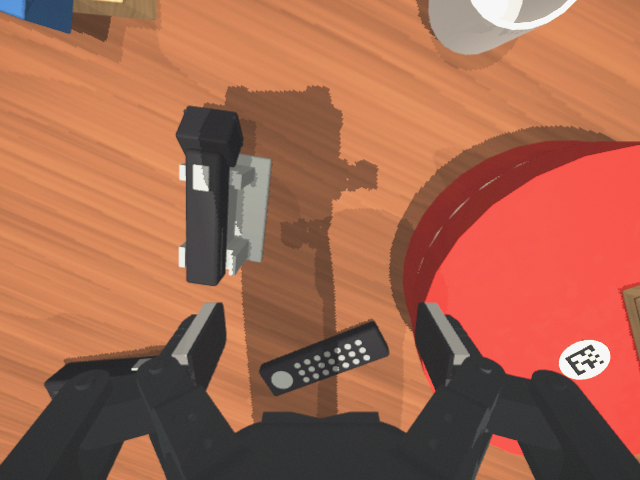

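The wrist view shows the scanner in its cradle at (208,190), with its head toward the top. The TCP did not hold its place during the last twist, so I'll check the joints.

```bash
python3 - <<'E'
from h import *
from workcell import sensors,bot
o=sensors.get_obs();print(o['q'].round(2),o['qd'].round(1),o['time']); plan(.494,.371,.2,15.5); print([a for a in dir(bot) if a[0]!='_'])
E
```

```text
[ 24.15  12.58  17.06  94.77   3.83 179.94] [ 1.6  0.5  0.5 -0.1  0.5  0. ] 6.925
t 6.92 pos [0.5436 0.2634 0.2349] rot [-176.2    0.3   24.2] F [-0.2  0.2 -0.3] open 0.0852 gf 0.0
delta [  -1.  -115.9   42.7] twist 0.152
['PlanningError', 'job_done', 'tcp_to_tips']
```

Joint 6 is at its 180° limit, so I'll use the equivalent half-turned grasp at yaw 195.5.

Call:
apply_moves --motion '[{"jaw": 1, "xyz": [0, 0, 0], "twist": -0.18}, {"jaw": 1, "xyz": [0, 0, 0], "twist": -0.36}, {"jaw": 1, "xyz": [0, 0, 0], "twist": -0.54}, {"jaw": 1, "xyz": [0, 0, 0], "twist": -0.72}, {"jaw": 1, "xyz": [0, 0, 0], "twist": -0.9}]'

```text
time: 7.55
ee_pos: [0.5431, 0.2652, 0.2346]
tcp_rot: [-177.4, -2.8, 76.2]
wrist_force: [0.1, -0.4, 0.1]
opening: 0.0853
grasp_force: 0.0
```

Call:
apply_moves --motion '[{"jaw": 1, "xyz": [0, 0, 0], "twist": -0.18}, {"jaw": 1, "xyz": [0, 0, 0], "twist": -0.36}, {"jaw": 1, "xyz": [0, 0, 0], "twist": -0.54}, {"jaw": 1, "xyz": [0, 0, 0], "twist": -0.72}, {"jaw": 1, "xyz": [0, 0, 0], "twist": -0.9}]'

```text
time: 8.18
ee_pos: [0.5431, 0.2652, 0.2346]
tcp_rot: [179.4, -3.8, 127.9]
wrist_force: [0.1, -0.4, -0.1]
opening: 0.0854
grasp_force: 0.0
```

```bash
python3 -c "
from h import *
from workcell import sensors
print(sensors.get_obs()['q'].round(1))
plan(.4925,.371,.2,195.6)"
```

```text
[24.3 12.6 17.1 94.8  3.9 76.5]
t 8.18 pos [0.5431 0.2652 0.2346] rot [179.4  -3.8 127.9] F [ 0.1 -0.4 -0.1] open 0.0854 gf 0.0
delta [112.   24.5  42.4] twist -1.182
```

Call:
apply_moves --motion '[{"jaw": 1, "xyz": [22, 5, 0], "twist": -0.17}, {"jaw": 1, "xyz": [45, 10, 0], "twist": -0.34}, {"jaw": 1, "xyz": [67, 15, 5], "twist": -0.51}, {"jaw": 1, "xyz": [90, 20, 10], "twist": -0.68}, {"jaw": 1, "xyz": [110, 22, 20], "twist": -0.85}]'

```text
time: 8.8
ee_pos: [0.4928, 0.3677, 0.2224]
tcp_rot: [176.7, -2.0, 176.6]
wrist_force: [-0.1, 0.6, -0.4]
opening: 0.0853
grasp_force: 0.0
```

Call:
apply_moves --motion '[{"jaw": 1, "xyz": [0, 0, 0], "twist": -0.17}, {"jaw": 1, "xyz": [0, 0, 0], "twist": -0.332}, {"jaw": 1, "xyz": [0, 0, 0], "twist": -0.332}]'

```text
time: 9.18
ee_pos: [0.4931, 0.3668, 0.2222]
tcp_rot: [176.2, -0.9, -164.8]
wrist_force: [1.0, 0.2, 0.2]
opening: 0.0857
grasp_force: 0.0
```

```bash
python3 - <<'E'
from scan import *
from workcell import sensors
print(sensors.get_obs()['q'].round(1))
plan(.497,.3705,.12,195.8)
scan("6",("wrist","side"))
E
```

```text
[35.  13.1 16.3 92.8  3.8 19.8]
t 9.18 pos [0.4931 0.3668 0.2222] rot [ 176.2   -0.9 -164.8] F [1.  0.2 0.2] open 0.0857 gf 0.0
delta [ -6.3  -4.1 102. ] twist -0.011
wrist handletop (array([486.3, 368.4]), array([121.1,  32. ]), 16.6, [[424.0, 366.0], [433.0, 336.0], [549.0, 370.0], [540.0, 401.0]]) 0.0741 4762
wrist all black (array([506.6, 373.4]), array([162.9,  56.4]), 16.5, [[420.0, 377.0], [437.0, 323.0], [593.0, 370.0], [577.0, 424.0]]) 0.0739 6712
wrist foot (array([488.1, 368.9]), array([119.4,  89.9]), 15.6, [[419.0, 396.0], [443.0, 310.0], [558.0, 342.0], [534.0, 428.0]]) 0.0073 4169
wrist cheeks (array([485.4, 368.2]), array([104.3,  58. ]), 15.4, [[427.0, 382.0], [443.0, 326.0], [543.0, 354.0], [528.0, 410.0]]) 0.0563 581
side handletop (array([486.8, 370. ]), array([119. ,  33.9]), 16.4, [[425.0, 369.0], [434.0, 337.0], [549.0, 371.0], [539.0, 403.0]]) 0.0731 525
side all black (array([506.8, 381.3]), array([163.8,  51.2]), 13.2, [[421.0, 388.0], [433.0, 338.0], [592.0, 375.0], [581.0, 425.0]]) 0.0644 1667
```

Call:
apply_moves --motion '[{"jaw": 1, "xyz": [-4, -2, 30], "twist": -0.016}, {"jaw": 1, "xyz": [-4, -2, 60], "twist": -0.016}, {"jaw": 1, "xyz": [-4, -4, 90], "twist": -0.016}, {"jaw": 1, "xyz": [-4, -4, 102], "twist": -0.016}, {"jaw": 1, "xyz": [-4, -4, 102], "twist": -0.016}]'

```text
time: 9.9
ee_pos: [0.4951, 0.3693, 0.1199]
tcp_rot: [176.2, -0.9, -164.0]
wrist_force: [0.7, -0.2, 0.3]
opening: 0.0854
grasp_force: 0.0
```

```bash
python3 -c "
from h import *
plan(.4956,.371,.0575,196.1)"
```

```text
t 9.9 pos [0.4951 0.3693 0.1199] rot [ 176.2   -0.9 -164. ] F [ 0.7 -0.2  0.3] open 0.0854 gf 0.0
delta [-1.9 -2.6 62.3] twist -0.001
```

Call:
apply_moves --motion '[{"jaw": 1, "xyz": [-1, -1, 25], "twist": 0}, {"jaw": 1, "xyz": [-2, -3, 45], "twist": 0}, {"jaw": 1, "xyz": [-2, -3, 56], "twist": 0}, {"jaw": 1, "xyz": [-2, -3, 62], "twist": 0}, {"jaw": 1, "xyz": [-2, -3, 62], "twist": 0}]'

```text
time: 10.52
ee_pos: [0.4961, 0.3708, 0.0581]
tcp_rot: [176.2, -0.8, -163.9]
wrist_force: [0.1, -0.5, 0.7]
opening: 0.0853
grasp_force: 0.0
```

Call:
apply_moves --grip_force 30 --motion '[{"jaw": 0.2, "xyz": [0, 0, 0], "twist": 0}, {"jaw": 0, "xyz": [0, 0, 0], "twist": 0}, {"jaw": -0.2, "xyz": [0, 0, 0], "twist": 0}, {"jaw": -0.5, "xyz": [0, 0, 0], "twist": 0}, {"jaw": -0.5, "xyz": [0, 0, 0], "twist": 0}]'

```text
time: 11.15
ee_pos: [0.4963, 0.3708, 0.0587]
tcp_rot: [176.2, -0.8, -163.9]
wrist_force: [-0.8, -1.5, 5.8]
opening: 0.0321
grasp_force: 30.6
```

```bash
python3 - <<'E'
from scan import *
plan(.4956,.371,.0575,196.1)
scan("7",("wrist","side"))
cv2.imwrite("pics/7.png",cv2.resize(np.hstack([load(n+"7")[0] for n in("side","wrist")]),(800,300))[...,::-1])
E
```

```text
t 11.15 pos [0.4963 0.3708 0.0587] rot [ 176.2   -0.8 -163.9] F [-0.8 -1.5  5.8] open 0.0321 gf 30.6
delta [0.6 0.3 1.2] twist -0.0
wrist handletop (array([479.5, 365.1]), array([106.2,  58.9]), 15.4, [[420.0, 379.0], [436.0, 323.0], [539.0, 351.0], [523.0, 408.0]]) 0.0746 21839
wrist all black (array([487.9, 363.1]), array([121.8,  69.2]), 14.8, [[420.0, 381.0], [438.0, 314.0], [556.0, 345.0], [538.0, 412.0]]) 0.0746 23674
wrist foot (array([481.7, 367. ]), array([106.5,  90.1]), 15.5, [[418.0, 396.0], [442.0, 309.0], [545.0, 338.0], [521.0, 425.0]]) 0.0072 7308
wrist cheeks (array([461.2, 361.5]), array([53.9, 58.7]), 15.4, [[427.0, 383.0], [443.0, 326.0], [495.0, 340.0], [479.0, 397.0]]) 0.0563 2024
side handletop (array([487.2, 368.1]), array([119.1,  35.2]), 17.2, [[425.0, 367.0], [436.0, 334.0], [549.0, 369.0], [539.0, 403.0]]) 0.0738 376
side all black (array([507.8, 379.8]), array([164.9,  53.1]), 12.9, [[422.0, 387.0], [433.0, 336.0], [594.0, 372.0], [582.0, 424.0]]) 0.0623 1488
```

View pics/7.png

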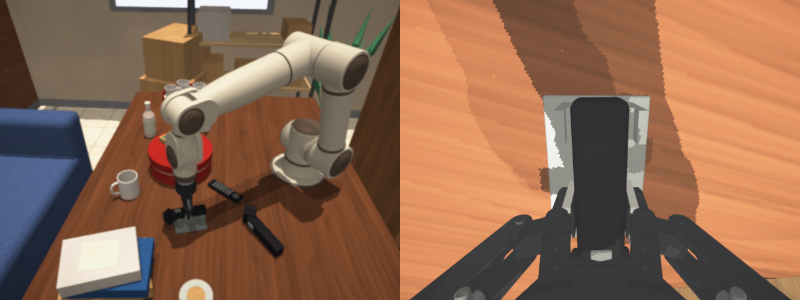

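The side half shows the gripper on the scanner in the cradle. In the wrist half the handle is centred between the pads at (600,170), with a 32 mm opening and 30 N.

```bash
python3 -c "
from h import *
plan(.4963,.3708,.1787,196.1)
plan(.4963,.3708,.2587,196.1)"
```

```text
t 11.25 pos [0.4963 0.3708 0.0587] rot [ 176.2   -0.8 -163.9] F [-0.7 -0.9  5.8] open 0.0324 gf 30.6
delta [   1.7    7.9 -119.8] twist -0.0
t 11.25 pos [0.4963 0.3708 0.0587] rot [ 176.2   -0.8 -163.9] F [-0.7 -0.9  5.8] open 0.0324 gf 30.6
delta [   2.8   13.2 -199.6] twist -0.0
```

Call:
apply_moves --motion '[{"jaw": -0.5, "xyz": [0, 1, -12], "twist": 0}, {"jaw": -0.5, "xyz": [0.4, 2, -30], "twist": 0}, {"jaw": -0.5, "xyz": [0.8, 4, -60], "twist": 0}, {"jaw": -0.5, "xyz": [1.4, 6.5, -100], "twist": 0}, {"jaw": -0.5, "xyz": [2, 9.2, -140], "twist": 0}]'

```text
time: 11.88
ee_pos: [0.496, 0.3706, 0.2007]
tcp_rot: [176.2, -0.8, -163.9]
wrist_force: [0.3, 0.5, -2.2]
opening: 0.0321
grasp_force: 30.4
```

```bash
cat > inhand.py <<'E'
from h import *
from workcell import camera,camera_params,sensors
from scipy.spatial.transform import Rotation as Ro
def inhand(tag):
    o=sensors.get_obs();R=Ro.from_euler('xyz',o['tcp_rot'],degrees=True).as_matrix();T=o['ee_pos']
    for n in("wrist","side"):
        par=camera_params(n);p,d=camera(n);np.savez(n+tag+".npz",p=p,d=d,**par)
        w=cloud(p,d,par);t=(w-T)@R*1000   # tool frame; scanner x = -tool x
        b=(p.max(-1)<110)&(abs(t[...,1])<30)&(t[...,0]<115)&(t[...,0]>-120)
        top=b&(abs(t[...,2]+16)<8)&(t[...,0]>14)&(abs(t[...,1])<12)
        q=t[top]; A=np.c_[q[:,:2],np.ones(len(q))]
        c=np.linalg.lstsq(A,q[:,2],rcond=None)[0]; 
        k=abs(A@c-q[:,2])<2.5; c=np.linalg.lstsq(A[k],q[k,2],rcond=None)[0]
        nrm=R@np.array([c[0],c[1],-1]); nrm/=np.linalg.norm(nrm)
        hb=b&(abs(t[...,2])<26)&(t[...,0]>20)
        print(n,'top plane dz/dx,dz/dy,z0',c.round(3),'n',k.sum(),'world normal',nrm.round(3),'rear x',np.percentile(t[hb][:,0],[95,99,99.8]).round(1))
        e=t[top|(b&(abs(t[...,2]+16)<5)&(t[...,0]>14))]; print('  rect',rect(e[:,:2]/1000))
        f=b&(t[...,0]<-40); print('  front x',np.percentile(t[f][:,0],[.5,2]).round(1) if f.sum()>20 else None,'z max',np.percentile(t[f][:,2],[98]).round(1) if f.sum()>20 else None, 'y',np.percentile(t[f][:,1],[2,98]).round(1) if f.sum()>20 else None)
E
python3 - <<'E'
from inhand import *
plan(.393,.019,.1866,180)
inhand("8")
E
```

```text
t 11.88 pos [0.496  0.3706 0.2007] rot [ 176.2   -0.8 -163.9] F [ 0.3  0.5 -2.2] open 0.0321 gf 30.4
delta [ 196.2 -309.8   -3.6] twist 0.281
wrist top plane dz/dx,dz/dy,z0 [  0.02    0.03  -16.309] n 10615 world normal [ 0.004 -0.036  0.999] rear x [69.9 70.6 70.8]
  rect (array([42.4, -0.3]), array([32. , 56.9]), 89.5, [[14.0, -16.0], [71.0, -17.0], [71.0, 15.0], [14.0, 16.0]])
  front x [-50.5 -50.1] z max [6.5] y [-22.8  22.5]
side top plane dz/dx,dz/dy,z0 [ 1.8000e-02  2.7000e-02 -2.1109e+01] n 137 world normal [ 0.007 -0.038  0.999] rear x [64.4 66.5 67.6]
  rect (array([41.5,  2.1]), array([52.7, 36.8]), 1.4, [[15.0, 20.0], [16.0, -17.0], [68.0, -16.0], [67.0, 21.0]])
  front x [-114.1 -110.3] z max [204.7] y [-20.2  28.9]
```

```bash
cat > aim.py <<'E'
from h import *
from workcell import sensors
from scipy.spatial.transform import Rotation as Ro
xs=np.array([-1,0,-.02]);zs=np.array([.02,.03,-1]);xs/=np.linalg.norm(xs);ys=np.cross(zs,xs);ys/=np.linalg.norm(ys);zs=np.cross(xs,ys)
S=np.c_[xs,ys,zs]; o_t=np.array([5.8,-.3,-16.2])-30*zs
def aim(st,yaw=180,dist=80):
    o=sensors.get_obs();R=Ro.from_euler('xyz',o['tcp_rot'],degrees=True).as_matrix();T=o['ee_pos']*1000
    tw=-((yaw-o['tcp_rot'][2]+180)%360-180); R2=R@Ro.from_euler('z',tw,degrees=True).as_matrix()
    k=dist/2**.5; pt=o_t+S@np.array([88+k,0,-5-k]); tcp=np.array(st)*1000-R2@pt
    print('tcp target',tcp.round(1),'tool delta',(R.T@(tcp-T)).round(1),'twist',round(np.radians(tw),3))
    win=T+R@(o_t+S@np.array([88,0,-5])); a=R@S@np.array([1,0,-1])/2**.5; v=np.array(st)*1000-win
    Rw=R@S@Ro.from_euler('y',45,degrees=True).as_matrix()
    print('now sticker in window',(Rw.T@v).round(1),'angle',np.degrees(np.arccos(-a[2])).round(1),'t',o['time'])
E
python3 -c "
from aim import *
aim([.5328,.019,.1098])"
```

```text
tcp target [394.1  17.3 185.9] tool delta [ 197.2 -312.5   -1.1] twist 0.281
now sticker in window [ -60.1 -351.3 -147.7] angle 45.8 t 11.975
```

Call:
apply_moves --motion '[{"jaw": -0.5, "xyz": [9, -14, -4], "twist": 0.02}, {"jaw": -0.5, "xyz": [22, -35, -8], "twist": 0.04}, {"jaw": -0.5, "xyz": [36, -57, -10], "twist": 0.06}, {"jaw": -0.5, "xyz": [50, -79, -10], "twist": 0.08}, {"jaw": -0.5, "xyz": [64, -101, -10], "twist": 0.1}]'

```text
time: 12.6
ee_pos: [0.4616, 0.2537, 0.2015]
tcp_rot: [176.4, -1.3, -169.7]
wrist_force: [-0.6, -1.0, -1.3]
opening: 0.0317
grasp_force: 30.4
```

Call:
apply_moves --motion '[{"jaw": -0.5, "xyz": [10, -23, 0], "twist": 0.03}, {"jaw": -0.5, "xyz": [21, -46, 0], "twist": 0.06}, {"jaw": -0.5, "xyz": [31, -70, 0], "twist": 0.09}, {"jaw": -0.5, "xyz": [42, -93, 0], "twist": 0.12}, {"jaw": -0.5, "xyz": [52, -116, 0], "twist": 0.15}]'

```text
time: 13.22
ee_pos: [0.4309, 0.1307, 0.1952]
tcp_rot: [176.6, -1.9, -178.3]
wrist_force: [0.6, 0.1, -1.2]
opening: 0.032
grasp_force: 30.4
```

```bash
python3 -c "
from aim import *
plan(.394,.017,.186,180)
aim([.5328,.019,.1098])"
```

```text
t 13.22 pos [0.4309 0.1307 0.1952] rot [ 176.6   -1.9 -178.3] F [ 0.6  0.1 -1.2] open 0.032 gf 30.4
delta [  39.9 -113.     3.8] twist 0.029
tcp target [394.8  17.8 187. ] tool delta [  39.1 -112.2    2.8] twist 0.029
now sticker in window [  56.1 -116.2  -31.7] angle 44.3 t 13.225
```

Call:
apply_moves --motion '[{"jaw": -0.5, "xyz": [9, -25, 0], "twist": 0.01}, {"jaw": -0.5, "xyz": [17, -50, 0], "twist": 0.02}, {"jaw": -0.5, "xyz": [26, -75, 1], "twist": 0.03}, {"jaw": -0.5, "xyz": [34, -98, 2], "twist": 0.03}, {"jaw": -0.5, "xyz": [39, -112, 3], "twist": 0.03}]'

```text
time: 13.85
ee_pos: [0.3953, 0.0183, 0.1869]
tcp_rot: [176.6, -1.9, 180.0]
wrist_force: [0.2, 0.1, -1.5]
opening: 0.0316
grasp_force: 30.3
```

```bash
python3 - <<'E'
from aim import *
from inhand import inhand
from look import look
inhand("9")
aim([.5328,.019,.1098])
look("9b",("side","top"))
p,d,w=load("side9")
m=(w[...,2]>.1)&(np.hypot(w[...,0]-.53,w[...,1]-.019)<.16); v,u=np.where(m); a,b,c,e=u.min()-20,u.max()+20,v.min()-20,v.max()+20
i=[load(n)[0] for n in("side9b","top9b")]
cv2.imwrite("pics/9.png",np.hstack([cv2.resize(i[0][180:330,200:400],(400,300)),cv2.resize(i[1][120:300,200:440],(400,300))])[...,::-1])
# black scanner points near the lid, world
for n in("side9b","top9b"):
    p,d,w=load(n); b=(p.max(-1)<80)&(w[...,2]>.125)&(w[...,2]<.215)&(w[...,0]>.4)&(abs(w[...,1]-.02)<.05); print(n,b.sum(),[np.percentile(w[b][:,j],[1,50,99]).round(3) for j in range(3)] if b.any() else 0)
    h=b&(w[...,0]>.46); print(' head',h.sum(),[np.percentile(w[h][:,j],[1,50,99]).round(3) for j in range(3)] if h.any() else 0)
E
```

```text
wrist top plane dz/dx,dz/dy,z0 [  0.021   0.031 -16.376] n 10591 world normal [ 0.013 -0.028  1.   ] rear x [69.8 70.6 70.8]
  rect (array([42.4, -0. ]), array([32. , 56.9]), 89.6, [[14.0, -16.0], [71.0, -16.0], [71.0, 16.0], [14.0, 16.0]])
  front x [-50.6 -50.3] z max [5.7] y [-22.4  22.5]
side top plane dz/dx,dz/dy,z0 [  0.028   0.042 -15.815] n 87 world normal [ 0.006 -0.017  1.   ] rear x [65.7 68.2 68.4]
  rect (array([41.8,  0.6]), array([34.3, 52.9]), 89.7, [[15.0, -16.0], [68.0, -17.0], [68.0, 18.0], [15.0, 18.0]])
  front x [-91.3 -89.4] z max [78.5] y [-17.2  28. ]
tcp target [394.7  17.8 186.9] tool delta [ 0.9 -0.7  0.2] twist -0.001
now sticker in window [79.5 -0.5 -0.8] angle 44.3 t 13.95
side puz (array([596.9, -37. ]), array([123.4,  95.5]), 49.4, [[520.0, -53.0], [593.0, -115.0], [673.0, -21.0], [601.0, 41.0]]) 0.1325 706
side stick (array([531.9,  20.1]), array([17.5, 20.7]), 5.9, [[522.0, 29.0], [524.0, 9.0], [542.0, 11.0], [540.0, 31.0]]) 0.109 28
top puz (array([627.7, -56.4]), array([124.9,  48.9]), 72.0, [[585.0, -108.0], [632.0, -123.0], [670.0, -5.0], [624.0, 11.0]]) 0.1335 242
side9b 400 [array([0.402, 0.449, 0.484]), array([0.002, 0.034, 0.048]), array([0.168, 0.194, 0.205])]
 head 140 [array([0.461, 0.47 , 0.485]), array([0.001, 0.038, 0.045]), array([0.166, 0.19 , 0.204])]
top9b 0 0
 head 0 0
```

View pics/9.png

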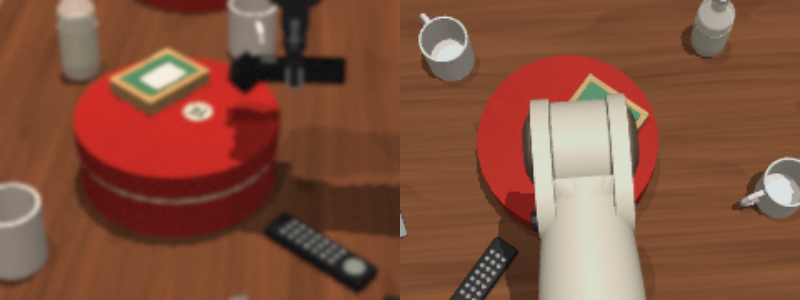

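The side half shows the scanner's head at (245,72) aimed down at the uncovered sticker at (198,112). The predicted aim error is under 1 mm at 79.5 mm. Now I'll hold.

Call:
apply_moves --motion '[{"jaw": -0.5, "xyz": [0, 0, 0], "twist": 0}, {"jaw": -0.5, "xyz": [0, 0, 0], "twist": 0}, {"jaw": -0.5, "xyz": [0, 0, 0], "twist": 0}, {"jaw": -0.5, "xyz": [0, 0, 0], "twist": 0}, {"jaw": -0.5, "xyz": [0, 0, 0], "twist": 0}]'

```text
time: 14.68
ee_pos: [0.3966, 0.0196, 0.1878]
tcp_rot: [176.6, -1.9, -179.9]
wrist_force: [-0.9, 0.3, -1.7]
opening: 0.0318
grasp_force: 30.4
```

Call:
apply_moves --motion '[{"jaw": -0.5, "xyz": [0, 0, 0], "twist": 0}, {"jaw": -0.5, "xyz": [0, 0, 0], "twist": 0}, {"jaw": -0.5, "xyz": [0, 0, 0], "twist": 0}, {"jaw": -0.5, "xyz": [0, 0, 0], "twist": 0}, {"jaw": -0.5, "xyz": [0, 0, 0], "twist": 0}]'

```text
time: 15.3
ee_pos: [0.3965, 0.0195, 0.1878]
tcp_rot: [176.6, -1.9, -179.9]
wrist_force: [-0.1, 0.1, -1.5]
opening: 0.0316
grasp_force: 30.4
```

Call:
apply_moves --motion '[{"jaw": -0.5, "xyz": [0, 0, 0], "twist": 0}, {"jaw": -0.5, "xyz": [0, 0, 0], "twist": 0}, {"jaw": -0.5, "xyz": [0, 0, 0], "twist": 0}, {"jaw": -0.5, "xyz": [0, 0, 0], "twist": 0}, {"jaw": -0.5, "xyz": [0, 0, 0], "twist": 0}]'

```text
time: 15.92
ee_pos: [0.3965, 0.0195, 0.1878]
tcp_rot: [176.6, -1.9, -179.9]
wrist_force: [-0.1, -0.2, -1.5]
opening: 0.0319
grasp_force: 30.4
```

Call:
apply_moves --motion '[{"jaw": -0.5, "xyz": [0, 0, 0], "twist": 0}, {"jaw": -0.5, "xyz": [0, 0, 0], "twist": 0}, {"jaw": -0.5, "xyz": [0, 0, 0], "twist": 0}, {"jaw": -0.5, "xyz": [0, 0, 0], "twist": 0}, {"jaw": -0.5, "xyz": [0, 0, 0], "twist": 0}]'

```text
time: 16.55
ee_pos: [0.3965, 0.0195, 0.1878]
tcp_rot: [176.6, -1.9, -179.9]
wrist_force: [0.1, -1.2, -1.3]
opening: 0.0319
grasp_force: 30.4
```

```bash
python3 -c "
from aim import *
aim([.5328,.019,.1098])
plan(.496,.3706,.2,196.1)"
```

```text
tcp target [394.7  17.8 186.8] tool delta [ 1.9 -1.8  0.9] twist 0.001
now sticker in window [79.3 -1.9 -2. ] angle 44.3 t 16.55
t 16.55 pos [0.3965 0.0195 0.1878] rot [ 176.6   -1.9 -179.9] F [ 0.1 -1.2 -1.3] open 0.0319 gf 30.4
delta [-99.4 351.3   5.3] twist -0.28
```

Call:
apply_moves --motion '[{"jaw": -0.5, "xyz": [-4, 14, -4], "twist": -0.02}, {"jaw": -0.5, "xyz": [-11, 38, -8], "twist": -0.04}, {"jaw": -0.5, "xyz": [-18, 64, -8], "twist": -0.06}, {"jaw": -0.5, "xyz": [-25, 90, -8], "twist": -0.08}, {"jaw": -0.5, "xyz": [-33, 116, -8], "twist": -0.1}]'

```text
time: 17.18
ee_pos: [0.4301, 0.1366, 0.2019]
tcp_rot: [176.4, -1.5, -174.1]
wrist_force: [-0.1, 0.2, -2.0]
opening: 0.0319
grasp_force: 30.4
```

Call:
apply_moves --motion '[{"jaw": -0.5, "xyz": [-9, 26, 0], "twist": -0.03}, {"jaw": -0.5, "xyz": [-19, 52, 0], "twist": -0.06}, {"jaw": -0.5, "xyz": [-29, 78, 0], "twist": -0.09}, {"jaw": -0.5, "xyz": [-39, 104, 0], "twist": -0.12}, {"jaw": -0.5, "xyz": [-48, 130, 0], "twist": -0.15}]'

```text
time: 17.8
ee_pos: [0.4648, 0.2707, 0.2085]
tcp_rot: [176.2, -1.0, -165.5]
wrist_force: [1.2, -0.5, -2.3]
opening: 0.0319
grasp_force: 30.4
```

```bash
python3 -c "
from h import *
plan(.496,.3706,.2,196.1)"
```

```text
t 17.8 pos [0.4648 0.2707 0.2085] rot [ 176.2   -1.  -165.5] F [ 1.2 -0.5 -2.3] open 0.0319 gf 30.4
delta [-55.4  88.2  13.4] twist -0.028
```

Call:
apply_moves --motion '[{"jaw": -0.5, "xyz": [-16, 25, 0], "twist": -0.01}, {"jaw": -0.5, "xyz": [-31, 50, 0], "twist": -0.02}, {"jaw": -0.5, "xyz": [-45, 72, 5], "twist": -0.03}, {"jaw": -0.5, "xyz": [-55, 88, 12], "twist": -0.03}, {"jaw": -0.5, "xyz": [-56, 86, 50], "twist": -0.03}]'

```text
time: 18.42
ee_pos: [0.4971, 0.3713, 0.1643]
tcp_rot: [176.1, -0.6, -163.8]
wrist_force: [-0.2, -1.1, -1.3]
opening: 0.032
grasp_force: 30.4
```

```bash
python3 - <<'E'
from inhand import *
from scan import scan
plan(.4963,.3708,.0587,196.1)
inhand("10"); scan("10b",("wrist",))
plan(.4963,.3708,.0587,196.1)
E
```

```text
t 18.43 pos [0.4971 0.3713 0.1643] rot [ 176.1   -0.6 -163.8] F [-0.2 -1.1 -1.3] open 0.032 gf 30.4
delta [ -0.3  -7.3 105.4] twist 0.001
wrist top plane dz/dx,dz/dy,z0 [  0.022   0.03  -16.295] n 10574 world normal [ 0.    -0.039  0.999] rear x [69.9 70.7 70.8]
  rect (array([42.4, -0.3]), array([32., 57.]), 89.5, [[14.0, -16.0], [71.0, -17.0], [71.0, 15.0], [14.0, 16.0]])
  front x [-50.9 -50.4] z max [6.2] y [-22.8  22.1]
side top plane dz/dx,dz/dy,z0 [-1.100e-02 -7.000e-03 -8.382e+00] n 67 world normal [ 0.041 -0.065  0.997] rear x [67.5 69.5 70.2]
  rect (array([46.5, -0.3]), array([22.4, 46.9]), 88.7, [[23.0, -11.0], [70.0, -12.0], [70.0, 10.0], [23.0, 11.0]])
  front x [-111.2 -105.3] z max [168.7] y [-22.2  28.8]
wrist foot (array([488. , 368.8]), array([119.7,  90. ]), 15.5, [[418.0, 396.0], [442.0, 309.0], [558.0, 341.0], [534.0, 428.0]]) 0.0072 2822
wrist cheeks (array([444.9, 329.3]), array([5.4, 4. ]), 13.9, [[442.0, 331.0], [443.0, 327.0], [448.0, 328.0], [447.0, 332.0]]) 0.0563 45
t 18.57 pos [0.495  0.3685 0.1611] rot [ 176.3   -1.1 -163.9] F [ 0.6 -0.3 -2.2] open 0.0324 gf 30.4
delta [ -3.8  -4.8 102.3] twist -0.0
```

Call:
apply_moves --motion '[{"jaw": -0.5, "xyz": [-2, -1, 20], "twist": 0}, {"jaw": -0.5, "xyz": [-3, -3, 45], "twist": 0}, {"jaw": -0.5, "xyz": [-3, -4, 65], "twist": 0}, {"jaw": -0.5, "xyz": [-3, -4, 77], "twist": 0}, {"jaw": -0.5, "xyz": [-3, -4, 77], "twist": 0}]'

```text
time: 19.2
ee_pos: [0.4976, 0.3703, 0.0864]
tcp_rot: [176.2, -0.9, -163.9]
wrist_force: [-0.4, -0.0, -1.5]
opening: 0.0315
grasp_force: 30.4
```

```bash
python3 -c "
from h import *
plan(.4963,.3708,.059,196.1)"
```

```text
t 19.2 pos [0.4976 0.3703 0.0864] rot [ 176.2   -0.9 -163.9] F [-0.4 -0.  -1.5] open 0.0315 gf 30.4
delta [ 0.7 -1.  27.4] twist -0.0
```

Call:
apply_moves --motion '[{"jaw": -0.5, "xyz": [0.5, 0, 8], "twist": 0}, {"jaw": -0.5, "xyz": [0.7, -0.5, 15], "twist": 0}, {"jaw": -0.5, "xyz": [0.7, -1, 21], "twist": 0}, {"jaw": -0.5, "xyz": [0.7, -1, 24], "twist": 0}, {"jaw": -0.5, "xyz": [0.7, -1, 26], "twist": 0}]'

```text
time: 19.82
ee_pos: [0.4964, 0.3707, 0.0599]
tcp_rot: [176.2, -0.9, -163.9]
wrist_force: [-0.1, -0.1, -0.8]
opening: 0.0317
grasp_force: 30.4
```

Call:
apply_moves --motion '[{"jaw": -0.5, "xyz": [0, 0, 0.5], "twist": 0}, {"jaw": -0.5, "xyz": [0, 0, 1], "twist": 0}, {"jaw": -0.5, "xyz": [0, 0, 1], "twist": 0}, {"jaw": -0.5, "xyz": [0, 0, 1], "twist": 0}]'

```text
time: 20.32
ee_pos: [0.4964, 0.3708, 0.0591]
tcp_rot: [176.2, -0.8, -163.9]
wrist_force: [-0.5, -0.2, -2.6]
opening: 0.0322
grasp_force: 30.4
```

Call:
apply_moves --motion '[{"jaw": -0.5, "xyz": [0, 0, 0.6], "twist": 0}, {"jaw": -0.5, "xyz": [0, 0, 0.6], "twist": 0}, {"jaw": -0.2, "xyz": [0, 0, 0.6], "twist": 0}, {"jaw": -0.1, "xyz": [0, 0, 0.6], "twist": 0}, {"jaw": 0.1, "xyz": [0, 0, 0.6], "twist": 0}]'

```text
time: 20.95
ee_pos: [0.4964, 0.3709, 0.0585]
tcp_rot: [176.2, -0.8, -163.9]
wrist_force: [0.7, -0.9, -0.1]
opening: 0.0471
grasp_force: 0.0
```

Call:
apply_moves --motion '[{"jaw": 0.4, "xyz": [0, 0, 0], "twist": 0}, {"jaw": 0.8, "xyz": [0, 0, 0], "twist": 0}, {"jaw": 1, "xyz": [0, 0, 0], "twist": 0}, {"jaw": 1, "xyz": [0, 0, 0], "twist": 0}]'

```text
time: 21.45
ee_pos: [0.4964, 0.3708, 0.0584]
tcp_rot: [176.2, -0.8, -163.9]
wrist_force: [0.7, 0.9, 0.6]
opening: 0.0856
grasp_force: 0.0
```

Call:
apply_moves --motion '[{"jaw": 1, "xyz": [0, 1, -15], "twist": 0}, {"jaw": 1, "xyz": [0.4, 2, -35], "twist": 0}, {"jaw": 1, "xyz": [0.8, 5, -75], "twist": 0}, {"jaw": 1, "xyz": [1.5, 8, -120], "twist": 0}, {"jaw": 1, "xyz": [2, 11, -160], "twist": 0}]'

```text
time: 22.08
ee_pos: [0.4966, 0.3713, 0.2219]
tcp_rot: [176.2, -0.7, -163.9]
wrist_force: [1.5, 0.3, 0.1]
opening: 0.0852
grasp_force: 0.0
```

```bash
python3 - <<'E'
from scan import *
from look import look
plan(.4963,.3708,.059,196.1)
scan("11",("wrist","side")); look("12",("top","side"))
cv2.imwrite("pics/11.png",cv2.resize(np.hstack([load(n)[0] for n in("side11","wrist11")]),(800,300))[...,::-1])
E
```

```text
t 22.07 pos [0.4966 0.3713 0.2219] rot [ 176.2   -0.7 -163.9] F [1.5 0.3 0.1] open 0.0852 gf 0.0
delta [ -1.7 -11.3 162.5] twist -0.0
wrist handletop (array([486.3, 368.2]), array([120.4,  31.8]), 16.4, [[424.0, 366.0], [433.0, 336.0], [548.0, 370.0], [539.0, 400.0]]) 0.0741 4833
wrist all black (array([507.4, 372. ]), array([164. ,  56.2]), 22.5, [[421.0, 367.0], [442.0, 315.0], [594.0, 377.0], [572.0, 429.0]]) 0.0739 6788
wrist foot (array([487.9, 368.9]), array([119.1,  90.1]), 15.5, [[419.0, 396.0], [443.0, 310.0], [557.0, 341.0], [533.0, 428.0]]) 0.0072 4244
wrist cheeks (array([485.5, 368.2]), array([103.7,  58. ]), 15.5, [[428.0, 382.0], [443.0, 326.0], [543.0, 354.0], [528.0, 410.0]]) 0.0562 586
side handletop (array([487.8, 368.8]), array([117.3,  34.5]), 15.6, [[427.0, 370.0], [436.0, 336.0], [549.0, 368.0], [540.0, 401.0]]) 0.0734 518
side all black (array([507.9, 380.5]), array([164.3,  50.4]), 13.1, [[422.0, 386.0], [434.0, 337.0], [594.0, 375.0], [582.0, 424.0]]) 0.0645 1658
top puz (array([595.3, -38.2]), array([120. ,  91.3]), 50.8, [[522.0, -56.0], [593.0, -114.0], [669.0, -21.0], [598.0, 37.0]]) 0.1339 1227
top stick (array([532.6,  18.7]), array([35.6, 35. ]), 86.9, [[514.0, 2.0], [549.0, 0.0], [551.0, 36.0], [516.0, 37.0]]) 0.1102 133
side puz (array([635.1, -14.2]), array([ 53.2, 113.4]), 15.8, [[594.0, 33.0], [625.0, -76.0], [676.0, -62.0], [645.0, 48.0]]) 0.1323 248
```

View pics/11.png

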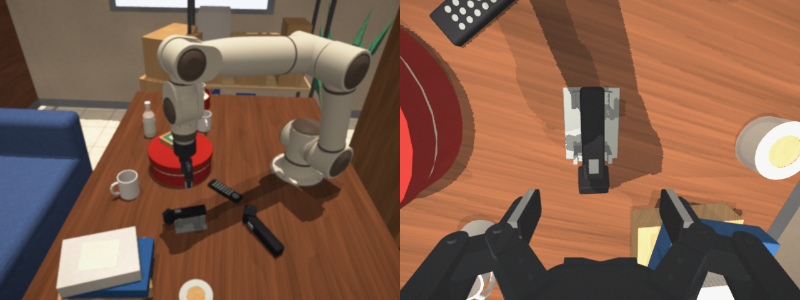

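The scanner is back in its cradle the same way round, at (593,130) in the wrist half. Its handle top reads 74 mm, as before the grasp, and the puzzle box is unchanged and clear of the sticker.

```bash
python3 -c "
from workcell import bot
print(bot.job_done())"
```

```text
the job is handed in; nothing more can be done
None
```

I handed the job in, but the hand-in gave no verdict: the puzzle box is flat on the lid and about 84 mm from the sticker (70 needed), I held the scanner on the sticker from about 79 mm for 2.5 s (estimated 2–3 mm off centre), and it is back in its cradle the same way round.

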